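# Hang the wax cupboard's lift-off door

### The job

Hang the little cupboard's lift-off door, the leaf with two iron hinge eyes, back on the cupboard: bring it in upright, set both eyes over the two upright pintles and lower it until it is fully home on both, then let go. Leave the plain spare panel, which has no eyes, standing in its stand.

Things in the scene. Friction and masses are not known exactly. Their poses are not given: they have to be found in the camera images.
- door_mid (a point): Centre (half-way up) of the door: blue-painted pine leaf, 18 mm thick (its x), 100 wide (y), 165 high (z, up), 0.32 kg, two iron ring eyes beyond its -y edge, a knob (14 mm wide, 16 mm proud) on its +x face 32 mm towards +y. Starts upright in one of two stands. Pinch across its thickness at the middle of the top edge, 82.5 mm above this point; centre of mass 10 to 15 mm from the middle towards the eyes.
- eye_low (a point): Centre of the underside of the door's lower ring eye: bore 24 mm, outside 34 mm, 20 mm tall. In the door's axes 70 mm towards -y from the middle, 25 mm above the bottom edge. Axes as the door's.
- eye_high (a point): Centre of the underside of the door's upper ring eye, the same size, 100 mm straight above the lower eye.
- pintle_low (a point): Centre of the shoulder at the foot of the lower pintle, where the eye's underside rests, 45 mm above the bench. The pintle stands up 25 mm from it, tapering from 20 mm across to a 6 mm tip, on a bracket 28 mm wide, 8 mm thick. Axes as the cupboard's. The door may hang at any angle; with axes parallel to the cupboard's it stands straight out, open, clear of everything.
- pintle_high (a point): Centre of the shoulder of the upper pintle, the same shape, 100 mm straight above the lower one. Its bracket bars the lower eye's way straight down, so bring the door in from the cupboard's +y side with the eyes 30 to 65 mm above their shoulders, and lower it there.
- cupboard: Fixed small blue-painted cupboard, 160 mm (x) by 130 mm (y) by 165 mm high; origin at the centre of its underside on the bench. Its open front faces its own +y; both pintles stand 25 mm in front of it, at the +x end.
- stand_a: The wooden stand the door starts in, fixed; origin under its centre, on the bench. Base 90 x 90 x 12 mm, slot along its y between two walls 80 mm long, tops 47 mm above the bench, 6 mm of play. Lift the door straight up at least 45 mm to leave it. The spare's stand is alike.
- spare_mid (a point): Centre of the spare panel: the same painted leaf (18 x 100 x 165 mm, axes as the door's) but with no eyes and no knob, upright in the other stand. Leave it there.
Mind the look-alikes: they are no part of the job. What is meant by the part that bears door_mid is not green, and is the larger of those in its own colour.

How it is judged:
By the outcome, as a careful person would: the job done as asked, in the order asked, and still so for the second after the job is handed in, with the robot touching nothing.
It also fails if it takes over 45 s, if anything falls off the work surface, if the arm or the gripper's body presses on something with over 40 N, if the wrist force passes 120 N, or if a joint passes its speed limit or range.

### The arm

A 6-joint arm with a two-finger parallel gripper is mounted at the origin on the work surface. World frame = base frame: x ahead of the robot, y to its left, z up, the work surface at z = 0. Lengths are in m, angles in rad, forces in N, time in s.
With the tool pointing down it reaches from about 0.375 to 0.9 m from the base axis. Payload 3.1 kg.
Tool frame: the origin (TCP) lies between the finger pads; the fingertips stand 22 mm ahead of it and the grasp point (between the pads) lies 3 mm ahead of it; z points along the fingers, y is the line along which they close (so a half turn about z gives the same grasp; the last joint's range is limited). The gripper opens to 87 mm and grips with 3 to 60 N. Pads are 19 mm wide; open, the fingers measure 117 mm over their backs; the gripper's body (75 mm by 190 mm) begins 51 mm behind the grasp point.
Start: joints at [0.953, 0.527, 1.433, -0, 1.181, -0.178], TCP at [0.266, 0.566, 0.245] pointing down, gripper open.
Joint ranges: [-3.08, 3.08], [-0.75, 2.2], [0.22, 2.44], [-1.43, 4.57], [0, 2.65], [-2.85, 2.85]. Speed limits (rad/s): [2.79, 2.79, 3.14, 3.14, 3.14, 3.14].

### API

Orientations are given as a unit quaternion [x, y, z, w].
In Python, from rig import get_obs, camera, get_calibration, hand_in, cut_out gives the robot as it stands.
- The arm moves only by the shell command python3 -m inch 'ROWS' [OPENING] [FORCE]. ROWS is JSON, one flat list of numbers, 6 for each row, row after row: the shift along the tool's x, y, z scaled (see below), then the turn, a rotation vector about the tool's x, y, z scaled (see below). A call has 1 to 20 rows; each row is the pose to reach, as a shift and turn from the pose commanded when the call began, along the tool's axes at that moment; what a row does not reach only later rows make up. The controller multiplies each number of a shift by 0.08 m and each number of a turn by 90 degrees. A row lasts 1/12 s, in which the tool goes at most 41.7 mm and 7.16 degrees, less where a joint would pass 70% of its speed; a pose out of reach is approached as far as the arm can. A call with a number of a shift or a turn outside -1 to 1 is refused whole. A call with a gripper value outside its range is refused whole. OPENING is the finger opening in mm, from 0 to 87, set as the call begins (- or left out, the last holds). The fingers move at their own pace and stop on an object; FORCE is the grip in N (left out, the last holds). Time passes only in rows, so rows that repeat a pose let the fingers close. It gives the time, the measured TCP pose, the force, the opening and the grip force at its end, in the units of the state.
- get_obs(): the state, without advancing time (a new reading comes with each control period).
- camera(name): name is "scene" or "top" or "wrist"; returns the picture (400x640x3 uint8, red, green, blue); there is no depth.
- get_calibration(name): a dict with "vertical_fov" (degrees; the focal length in pixels is half the picture's height over the tangent of half this angle, whatever the lens; pixels are square), "cx", "cy" (the principal point, pixels), "T" (4x4, takes a point from camera to world coordinates). Camera axes: x right, y down, z forward; pixel columns grow to the right and rows downward; lengths in m; the calibration is good to about 2 mm. A picture is of the moment at which its call begins: read the wrist's pose just before it. get_calibration takes no time and is no camera call; for the wrist camera it gives the pose at the moment of the call.
- hand_in(): hands the job in; it is judged then, once.
Trained networks look in the newest picture that a camera, given by its name, has taken for a name from the list of things; names that differ only in an ending like _2 or _b are one class to them, and where a whole thing is asked for, a point or a joint stands for the part that bears it (a point fixed in the world has none). Each returns a list of dicts, best first, with "conf" (0 to 1); they miss things now and then, are a little off and sometimes report something else, mostly with a low value. They report only what shows in the picture. A call takes as long as a camera call. They do not tell look-alikes from the thing itself.
- cut_out(camera, thing): "region" (400x640 bool, what is visible of it) and "bbox" ([left, top, right, bottom] in pixels, round what is visible of it).
The state is a dict: "time": time; "q": joint angles; "joint_velocities": joint speeds; "joint_torque": joint torques, N m; "position": TCP position; "tool_rot": TCP orientation; "ft_force": force on the tool from outside, world axes, zero at the start; "moment": the same for the moment, N m; "grip_width": finger opening in m; "grip_force": force on a finger pad.
Only numpy, scipy, OpenCV 4.12 (cv2) and the standard library are available. Lean on these libraries where they do the work, as an engineer would, in place of code of your own. Each camera call takes 0.05 s, during which the arm holds its last target. There are 200 camera calls.

## Working session

There is one attempt and no reset: what is moved stays moved. The work goes in short steps, Python scripts to look and compute and a shell command to move; the robot and the scene stay as the last step left them, time stands still between calls to the robot, and variables do not carry over. Pictures are saved under pics/ and viewed, at most 10 in all, crops included, and the job is handed in when it is done.

```bash
mkdir -p pics; ls
python3 - <<'E'
from rig import *
import cv2,numpy as np
o=get_obs();print(o['time'],o['position'],o['tool_rot'])
for n in ['scene','top']:
    im=camera(n);cv2.imwrite(f'pics/{n}0.png',im[:,:,::-1])
    c=get_calibration(n);print(n,c['vertical_fov'],c['cx'],c['cy'],np.round(c['T'],4).tolist(),[k for k in c])
    for t in ['door_mid','spare_mid','stand_a','cupboard','eye_low','pintle_low']:
        try:
            for d in cut_out(n,t): print(n,t,round(d['conf'],2),d['bbox'],d['region'].sum(),im[d['region']].mean(0).round())
        except Exception as e: print(t,e)
E
```

```text
pics
0.0 [0.26565361 0.56495441 0.24356691] [ 2.18111584e-01  9.75923217e-01 -1.01538839e-03 -4.23811085e-04]
scene 50.757223931071174 321.1389939682049 207.45934018562428 [[0.5705, 0.4996, -0.6519, 1.2378], [0.8211, -0.3641, 0.4395, -0.4691], [-0.0177, -0.786, -0.618, 0.8045], [0.0, 0.0, 0.0, 1.0]] ['vertical_fov', 'cx', 'cy', 'T']
scene door_mid 0.84 [362.4, 177.5, 407.3, 239.5] 1566 [75. 72. 81.]
scene door_mid 0.63 [426.2, 201.2, 465.6, 242.3] 871 [85. 80. 87.]
scene door_mid 0.58 [316.5, 136.2, 329.8, 199.5] 564 [ 87. 115.  67.]
scene spare_mid 0.75 [362.4, 147.1, 384.3, 210.7] 950 [74. 73. 86.]
scene stand_a 0.74 [377.0, 223.4, 410.8, 250.1] 565 [132.  98.  67.]
scene stand_a 0.51 [178.3, 215.3, 284.7, 322.2] 6752 [ 71.  80. 106.]
scene cupboard 0.97 [178.2, 213.1, 284.2, 324.7] 6772 [ 71.  80. 106.]
scene eye_low 0.82 [429.1, 202.1, 465.8, 242.4] 774 [78. 75. 84.]
scene eye_low 0.72 [315.1, 138.3, 336.1, 198.5] 640 [ 96. 119.  71.]
scene eye_low 0.61 [363.2, 179.5, 409.6, 238.8] 1744 [79. 75. 83.]
scene pintle_low 0.6 [179.4, 217.2, 284.9, 323.9] 6657 [ 70.  80. 106.]
top 53.7
[... 186 characters left out ...]
rtical_fov', 'cx', 'cy', 'T']
top door_mid 0.92 [180.4, 106.3, 231.6, 137.4] 817 [53. 64. 83.]
top door_mid 0.88 [217.4, 143.5, 287.0, 182.2] 1437 [40. 59. 86.]
top door_mid 0.74 [187.9, 271.0, 259.0, 329.1] 1397 [ 58. 126.  61.]
top spare_mid 0.94 [171.5, 205.3, 238.7, 232.2] 1169 [32. 57. 91.]
top stand_a 0.58 [231.1, 172.9, 271.9, 194.3] 615 [134.  89.  50.]
top cupboard 0.79 [394.5, 172.0, 489.8, 260.2] 6949 [ 42.  76. 121.]
top eye_low 0.87 [196.2, 272.9, 260.1, 326.5] 1205 [ 42. 124.  57.]
top eye_low 0.82 [182.2, 105.1, 230.4, 137.5] 765 [47. 61. 83.]
top eye_low 0.78 [214.7, 145.9, 290.0, 179.0] 1610 [48. 63. 86.]
top pintle_low 0.64 [394.8, 172.2, 489.2, 261.0] 7107 [ 44.  77. 121.]
```

Run:
```python
import cv2,numpy as np
a=cv2.imread('pics/top0.png')[90:350,150:510]
cv2.imwrite('pics/topc.png',cv2.resize(a,None,fx=2.2,fy=2.2,interpolation=cv2.INTER_CUBIC))
a=cv2.imread('pics/scene0.png')[110:340,160:490]
cv2.imwrite('pics/scenec.png',cv2.resize(a,None,fx=2.4,fy=2.4,interpolation=cv2.INTER_CUBIC))
```

```text
(no output)
```

View pics/topc.png

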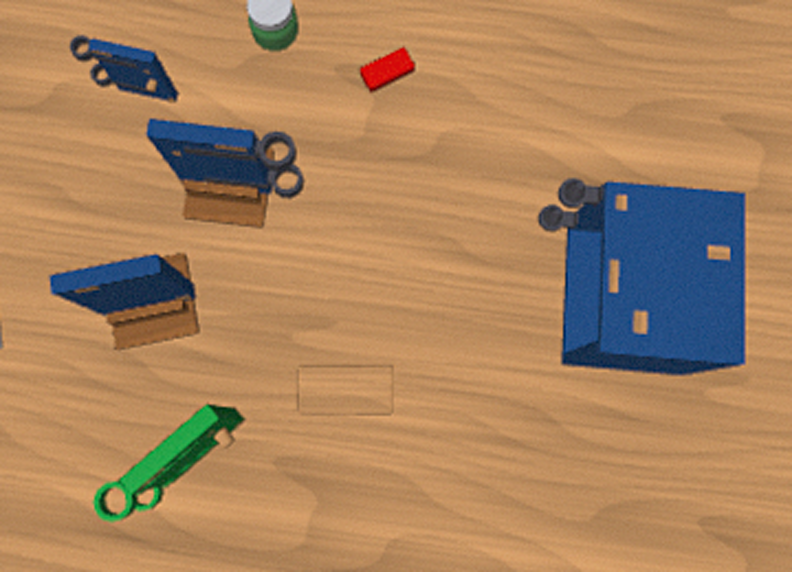

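View pics/scenec.png

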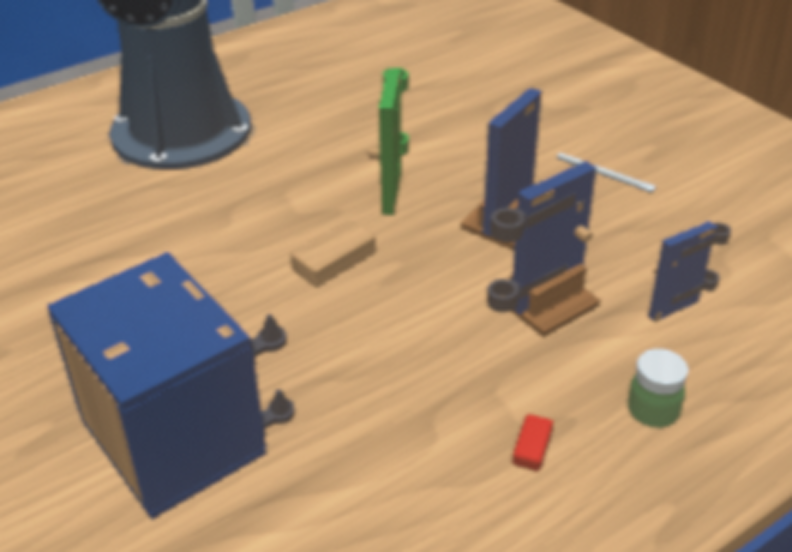

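```bash
cat > h.py <<'E'
import numpy as np,cv2
from scipy.optimize import minimize
from scipy.spatial.transform import Rotation as R
from rig import *
def cam(n):
    c=get_calibration(n);return 200/np.tan(np.radians(c['vertical_fov']/2)),c['cx'],c['cy'],np.linalg.inv(np.array(c['T']))
def proj(P,c):
    f,cx,cy,M=c;Q=np.atleast_2d(P)@M[:3,:3].T+M[:3,3]
    return np.c_[cx+f*Q[:,0]/Q[:,2],cy+f*Q[:,1]/Q[:,2]]
def box(x0,x1,y0,y1,z0,z1): return np.array([[x,y,z] for x in(x0,x1) for y in(y0,y1) for z in(z0,z1)])
t=np.linspace(0,2*np.pi,24,endpoint=False)
def circ(x,y,z,r): return np.c_[x+r*np.cos(t),y+r*np.sin(t),0*t+z]
# (solid hulls, holes): door origin at bottom centre
def ring(z): return np.r_[circ(0,-.07,z,.017),circ(0,-.07,z+.02,.017)]
DOOR=[box(-.009,.009,-.05,.05,0,.165),ring(.025),ring(.125),box(.009,.025,.025,.039,.0755,.0895)]
HOLES=[(circ(0,-.07,z,.012),circ(0,-.07,z+.02,.012)) for z in(.025,.125)]
def CUP(px): 
    L=[box(-.08,.08,-.065,.065,0,.165)]
    for z in(.045,.145):
        L+=[np.r_[circ(px,.09,z-.008,.014),circ(px,.09,z,.014),np.array([[px-.014,.065,z-.008],[px+.014,.065,z-.008],[px-.014,.065,z],[px+.014,.065,z]])],np.r_[circ(px,.09,z,.01),circ(px,.09,z+.025,.003)]]
    return L
S=4
def fill(m,uv,v):
    h=cv2.convexHull(((uv+.5)*S*16-8).astype(np.int32));cv2.fillConvexPoly(m,h,v,shift=4)
def render(hulls,holes,T,c):
    tr=lambda P:P@T[:3,:3].T+T[:3,3]
    m=np.zeros((400*S,640*S),np.uint8)
    for (a,b) in holes:
        A=np.zeros_like(m);B=np.zeros_like(m);fill(A,proj(tr(a),c),1);fill(B,proj(tr(b),c),1);m|=A&B
    hole=m.copy();m[:]=0
    for i,h in enumerate(hulls): fill(m,proj(tr(h),c),1)
    m[(hole>0)]=0
    lf=np.zeros_like(m)
    if holes: fill(lf,proj(tr(hulls[0]),c),1); m|=lf
    return cv2.resize(m.astype(np.float32),(640,400),interpolation=cv2.INTER_AREA)
def pose(x,y,z,yaw):
    T=np.eye(4);T[:3,:3]=R.from_euler('z',yaw).as_matrix();T[:3,3]=x,y,z;return T
def mask(im):
    i=im.astype(int);m=(i[...,0]-i[...,2]<8).astype(np.uint8);return m.astype(np.float32)
E
cat > fit.py <<'E'
from h import *
C={n:cam(n) for n in('top','scene')}
I={n:cv2.imread(f'pics/{n}0.png')[:,:,::-1] for n in C}
M={n:mask(I[n]) for n in C}
def fit(model,holes,p0,z,ign,names=('top','scene'),nc=False):
    W={}
    for n in C:
        r=render([h for h in model(p0)],[],pose(p0[0],p0[1],z,p0[2]),C[n])
        w=cv2.dilate((r>0).astype(np.uint8),np.ones((15,15)))
        w[ign(n,p0)>0]=0;W[n]=w.astype(bool)
    g=lambda a:cv2.GaussianBlur(a,(0,0),1.0)
    def cost(p):
        return sum(((g(render(model(p),holes,pose(p[0],p[1],z,p[2]),C[n]))-g(M[n]))[W[n]]**2).sum() for n in names)
    sim=np.array([p0]+[np.array(p0)+d for d in np.diag([.01,.01,.08]+[.01]*(len(p0)-3))])
    r=minimize(cost,p0,method='Nelder-Mead',options=dict(initial_simplex=sim,xatol=2e-4,fatol=.05,maxiter=150))
    return r.x,r.fun,W
def ray(n,uv,z):
    f,cx,cy,Mi=C[n];T=np.linalg.inv(Mi);d=T[:3,:3]@[(uv[0]-cx)/f,(uv[1]-cy)/f,1];return T[:3,3]+d*(z-T[2,3])/d[2]
px=lambda u,v:(u/2.2+150,v/2.2+90)
e=ray('top',px(276,150),.157);d=ray('top',px(203,131),.177);v=e-d;print('door',d,e,np.linalg.norm(v[:2]))
pl=ray('top',px(574,188),.165);pl2=ray('top',px(552,214),.065);c0=ray('top',px(675,275),.165);print('pint',pl,pl2,c0)
yaw=np.arctan2(-v[1],-v[0])-np.pi/2
off=v[:2]/np.linalg.norm(v[:2])
def ignd(n,p):
    m=(render([box(-.045,.045,-.045,.045,-.012,.035)],[],pose(p[0],p[1],.012,p[2]),C[n])>0).astype(np.uint8)
    if n=='scene': m[145:212,355:386]|=1; 
    return m
def save(model,holes,p,z,tag):
    for n in C:
        im=I[n].copy();r=render(model(p),holes,pose(p[0],p[1],z,p[2]),C[n])
        cs,_=cv2.findContours((cv2.resize(r,None,fx=4,fy=4)>.5).astype(np.uint8),cv2.RETR_LIST,cv2.CHAIN_APPROX_NONE)
        b=cv2.resize(im,None,fx=4,fy=4);cv2.drawContours(b,cs,-1,(255,255,0),1)
        u=proj([[p[0],p[1],.1]],C[n])[0]*4;x,y=int(max(u[0]-200,0)),int(max(u[1]-200,0))
        out.append(cv2.resize(b[y:y+400,x:x+400],(390,290)) if 0 else b[y:y+290,x:x+390] if 0 else cv2.resize(b[y:y+400,x:x+400],(298,298)))
out=[]
for names in(('top',),('scene',),('top','scene')):
    p,f,W=fit(lambda p:DOOR,HOLES,[d[0],d[1],yaw],.012,ignd,names);print('door',names,p.round(4),round(f,1))
save(lambda p:DOOR,HOLES,p,.012,'d')
for names in(('top',),('scene',),('top','scene')):
    q,f,W=fit(lambda p:CUP(p[3]),[],[c0[0],c0[1],0,.06],0,lambda n,p:np.zeros((400,640)),names);print('cup',names,q.round(4),round(f,1),(pose(q[0],q[1],0,q[2])@[q[3],.09,.145,1]).round(4))
save(lambda p:CUP(p[3]),[],q,0,'c')
cv2.imwrite('pics/fit.png',np.vstack([np.hstack(out[:2]),np.hstack(out[2:])])[:,:,::-1])
E
python3 fit.py
```

```text
door [0.60399996 0.17832659 0.177     ] [0.60104648 0.11116175 0.157     ] 0.06722973687061737
pint [ 0.59942111 -0.17084268  0.165     ] [ 0.59921115 -0.17094495  0.065     ] [ 0.52994606 -0.26913925  0.165     ]
door ('top',) [0.6021 0.1817 0.019 ] 27.5
door ('scene',) [0.6035 0.1839 0.1824] 89.1
door ('top', 'scene') [0.6015 0.1817 0.0291] 135.0
cup ('top',) [ 0.5349 -0.268   0.0483  0.0701] 213.2 [ 0.6005 -0.1747  0.145   1.    ]
cup ('scene',) [ 0.5336 -0.2624 -0.0748  0.0608] 766.5 [ 0.601  -0.1772  0.145   1.    ]
cup ('top', 'scene') [ 0.5349 -0.2669  0.0181  0.0669] 1105.1 [ 0.6002 -0.1757  0.145   1.    ]
```

View pics/fit.png

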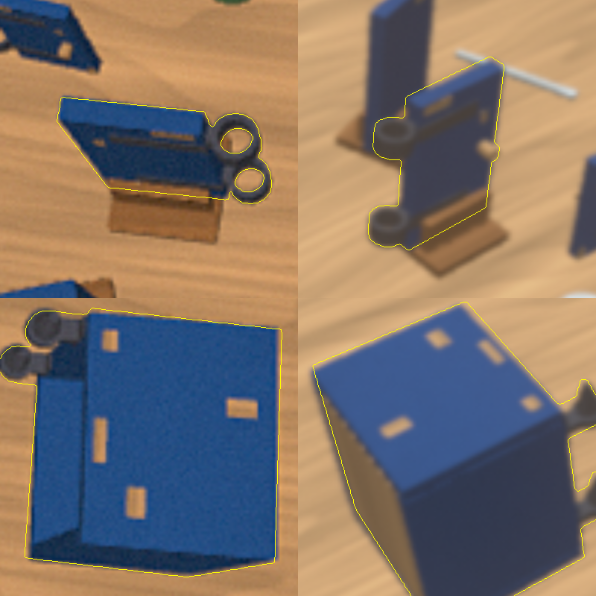

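```bash
cat > go.py <<'E'
import sys
from h import *
# target world TCP x y z, yaw of tool y axis (rad) -> shift (units of 0.08 m), turn (units of 90deg)
x,y,z,a=map(float,sys.argv[1:5])
o=get_obs();Rt=R.from_quat(o['tool_rot']);ty=np.array([np.cos(a),np.sin(a),0]);tz=np.array([0,0,-1.])
G=R.from_matrix(np.c_[np.cross(ty,tz),ty,tz])
print('t',round(o['time'],2),'pos',o['position'].round(4) if hasattr(o['position'],'round') else o['position'],'F',np.round(o['ft_force'],1),'M',np.round(o['moment'],2),'grip',o['grip_width'],o['grip_force'])
print('shift',(Rt.inv().apply(np.array([x,y,z])-o['position'])/.08).round(3),'turn',((Rt.inv()*G).as_rotvec()/(np.pi/2)).round(3))
E
python3 -m inch '[-0.4,-0.18,0,0,0,0.07, -0.8,-0.36,0,0,0,0.15, -1,-0.454,0,0,0,0.23, -1,-0.454,0,0,0,0.31, -1,-0.454,0,0,0,0.39, -1,-0.454,0,0,0,0.47, -1,-0.454,0,0,0,0.55, -1,-0.454,0,0,0,0.63, -1,-0.454,0,0,0,0.706, -1,-0.454,0,0,0,0.706]' 55; python3 go.py 0.602 0.170 0.245 0.022
```

```text
time: 1.53
position: [0.3231, 0.4986, 0.2446]
tool_rot: [0.7, 0.714, 0.0, 0.0]
ft_force: [-1.0, 1.1, -0.6]
grip_width: 0.0554
grip_force: 0.0
t 1.53 pos [0.3231 0.4986 0.2446] F [-1.   1.1 -0.6] M [-0.01  0.07 -0.  ] grip 0.055388023020465 0.0
shift [-4.176e+00  3.404e+00 -4.000e-03] turn [ 0.    -0.    -0.001]
```

```bash
for i in 1; do python3 -m inch '[-0.4,0.34,0,0,0,0, -0.8,0.68,0,0,0,0, -1,0.85,0,0,0,0]'; done >/dev/null
python3 -m inch '[-0.4,0.34,0,0,0,0, -0.8,0.68,0,0,0,0, -1,0.85,0,0,0,0]' >/dev/null
python3 -m inch '[-0.4,0.34,0,0,0,0, -0.8,0.68,0,0,0,0, -1,0.85,0,0,0,0]' >/dev/null
python3 -m inch '[-0.4,0.34,0,0,0,0, -0.8,0.68,0,0,0,0, -1,0.85,0,0,0,0, -1,0.85,0,0,0,0, -1,0.85,0,0,0,0]' >/dev/null
python3 go.py 0.602 0.170 0.245 0.022
```

```text
t 2.7 pos [0.6026 0.1834 0.2443] F [0.2 0.3 0.6] M [-0.03  0.04 -0.01] grip 0.05505879215714626 0.0
shift [-0.168 -0.011 -0.009] turn [-0. -0. -0.]
```

Run:
```python
from h import *
get_obs();c=cam('wrist');im=camera('wrist')
r=render(DOOR,HOLES,pose(.6015,.1817,.012,.027),c)
cs,_=cv2.findContours((r>.5).astype(np.uint8),cv2.RETR_LIST,cv2.CHAIN_APPROX_NONE)
b=im.copy();cv2.drawContours(b,cs,-1,(255,255,0),1);cv2.imwrite('pics/w1.png',b[:,:,::-1])
```

```text
(no output)
```

View pics/w1.png

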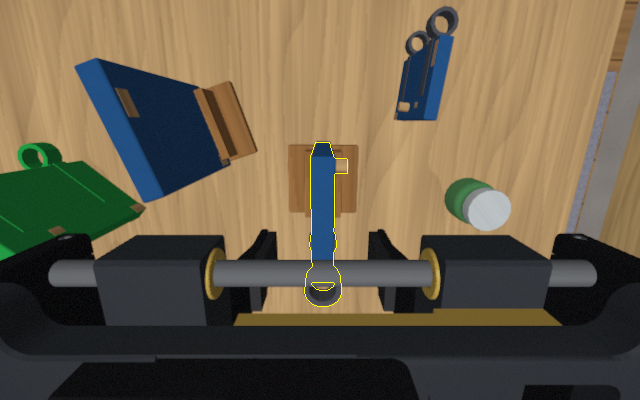

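The projected model lies on the door (top edge about (322,150)–(322,262), eye at (322,285), knob (342,165)), and the fingers straddle it.

```bash
python3 -m inch '[-0.17,-0.01,0,0,0,0, -0.17,-0.01,0.3,0,0,0, -0.17,-0.01,0.6,0,0,0, -0.17,-0.01,0.85,0,0,0, -0.17,-0.01,0.99,0,0,0, -0.17,-0.01,0.99,0,0,0, -0.17,-0.01,0.99,0,0,0]' 55 && python3 -m inch '[0,0,0,0,0,0,0,0,0,0,0,0,0,0,0,0,0,0,0,0,0,0,0,0,0,0,0,0,0,0,0,0,0,0,0,0,0,0,0,0,0,0,0,0,0,0,0,0]' 0 40; python3 go.py 0.602 0.170 0.225 0.022
```

```text
time: 3.33
position: [0.6009, 0.1714, 0.1653]
tool_rot: [0.699, 0.715, -0.0, -0.0]
ft_force: [-0.5, 0.3, -1.1]
grip_width: 0.0553
grip_force: 0.0
time: 4.0
position: [0.6017, 0.1711, 0.1656]
tool_rot: [0.699, 0.715, 0.0, 0.0]
ft_force: [-0.4, 0.2, 0.7]
grip_width: 0.0178
grip_force: 39.9
t 4.0 pos [0.6017 0.1711 0.1656] F [-0.4  0.2  0.7] M [-0.07  0.03  0.04] grip 0.01780852754023072 39.91544351214543
shift [-0.013  0.004 -0.743] turn [ 0. -0.  0.]
```

```bash
python3 -m inch '[0,0,-0.1,0,0,0, 0,0,-0.25,0,0,0, 0,0,-0.4,0,0,0, 0,0,-0.55,0,0,0, 0,0,-0.7,0,0,0, 0,0,-0.75,0,0,0, 0,0,-0.75,0,0,0, 0,0,-0.75,0,0,0]' && python3 -m inch '[-0.2,0,0,0,0,0, -0.5,0,0,0,0,0, -0.8,0,0,0,0,0, -1,0,0,0,0,0, -1,0,0,0,0,0]' && python3 -m inch '[-0.25,0,0,0,0,0, -0.5,0,0,0,0,0, -0.8,0,0,0,0,0, -1,0,0,0,0,0, -1,0,0,0,0,0, -1,0,0,0,0,0, -1,0,0,0,0,0]'
python3 - <<'E'
from h import *
o=get_obs();print(o['position'],o['ft_force'],o['moment'],o['time'])
p=o['position'];yaw=.022
# door bottom-centre expected from grasp: offset (-0.0002,+.0106) and z -0.1536
e=[p[0]-.0002,p[1]+.0106,p[2]-.1536,.027]
C={n:cam(n) for n in('top','scene')};out=[]
for n in C:
    im=camera(n);cv2.imwrite(f'pics/{n}1.png',im[:,:,::-1])
    b=cv2.resize(im,None,fx=3,fy=3)
    for L,H,T in((DOOR,HOLES,pose(*e)),(CUP(.0662),[],pose(.5349,-.2675,0,.03))):
        r=render(L,H,T,C[n]);cs,_=cv2.findContours((cv2.resize(r,None,fx=3,fy=3)>.5).astype(np.uint8),cv2.RETR_LIST,cv2.CHAIN_APPROX_NONE);cv2.drawContours(b,cs,-1,(255,255,0),1)
    u=(proj([[.6,(p[1]-.16)/2,.12]],C[n])[0]*3).astype(int);out.append(b[max(u[1]-200,0):max(u[1]-200,0)+400,u[0]-195:u[0]+195])
cv2.imwrite('pics/v2.png',np.hstack(out)[:,:,::-1])
E
```

```text
time: 4.67
position: [0.6012, 0.171, 0.2257]
tool_rot: [0.699, 0.715, 0.0, 0.0]
ft_force: [-0.7, 0.5, -3.9]
grip_width: 0.018
grip_force: 39.9
time: 5.08
position: [0.6028, 0.0877, 0.2243]
tool_rot: [0.7, 0.714, -0.002, -0.0]
ft_force: [0.8, -0.7, -3.5]
grip_width: 0.0175
grip_force: 39.9
time: 5.67
position: [0.6045, 0.012, 0.2248]
tool_rot: [0.699, 0.715, -0.0, -0.001]
ft_force: [-0.1, -0.5, -3.3]
grip_width: 0.0176
grip_force: 39.9
[0.6044959  0.01202065 0.22478581] [-0.14881844 -0.53074209 -3.29810104] [-0.09321448  0.06197099 -0.01941001] 5.6667
```

View pics/v2.png

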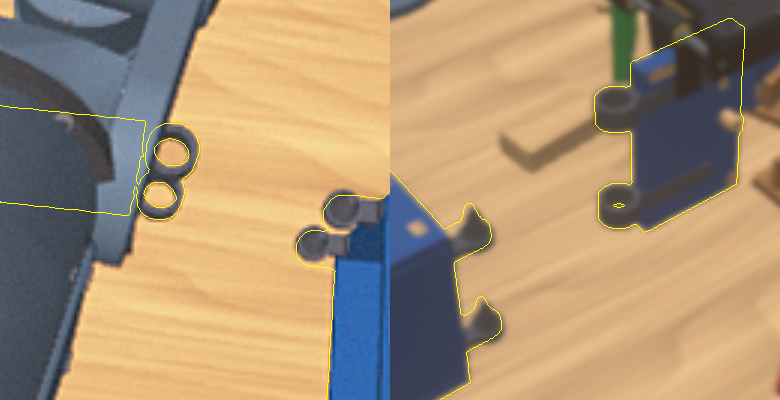

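```bash
cat > pf.py <<'E'
from h import *
C={n:cam(n) for n in('top','scene')}
I={n:cv2.imread(f'pics/{n}0.png')[:,:,::-1] for n in C};M={n:mask(I[n]) for n in C}
g=lambda a:cv2.GaussianBlur(a,(0,0),1.0)
base=CUP(.0662)[:1];T0=pose(.5349,-.2675,0,.03)
B={n:render(base,[],T0,C[n]) for n in C}
pins=[q-np.array([.0662,.09,0]) for q in CUP(.0662)[1:]]
for names in(('top',),('scene',),('top','scene')):
  for yaw in (0,.04):
    T=lambda p:pose(p[0],p[1],0,yaw)
    W={n:(cv2.dilate((render(pins,[],T([.6,-.1757]),C[n])>0).astype(np.uint8),np.ones((9,9)))>0)&(cv2.dilate(B[n],np.ones((7,7)))==0) for n in names}
    f=lambda p:sum(((g(np.maximum(B[n],render(pins,[],T(p),C[n])))-g(M[n]))[W[n]]**2).sum() for n in names)
    r=minimize(f,[.6,-.1757],method='Nelder-Mead',options=dict(initial_simplex=[[.6,-.1757],[.606,-.1757],[.6,-.17]],xatol=1e-4,fatol=.01));print(names,yaw,r.x.round(4),round(r.fun,2),[int(W[n].sum()) for n in names])
E
python3 pf.py; python3 go.py .6 -.1 .225 .0
```

```text
('top',) 0 [ 0.6011 -0.1758] 11.67 [496]
('top',) 0.04 [ 0.6013 -0.1758] 12.69 [497]
('scene',) 0 [ 0.5996 -0.1944] 18.68 [692]
('scene',) 0.04 [ 0.5995 -0.194 ] 18.69 [692]
('top', 'scene') 0 [ 0.6008 -0.1789] 119.96 [496, 692]
('top', 'scene') 0.04 [ 0.6003 -0.1792] 121.71 [497, 692]
t 5.77 pos [0.6046 0.0123 0.225 ] F [ 0.4  1.4 -2.5] M [-0.05  0.03  0.02] grip 0.017982393670006893 39.91610198048875
shift [-1.403e+00 -9.000e-02 -1.000e-03] turn [-0.001 -0.     0.015]
```

```bash
python3 -m inch '[-0.2,-0.02,0,0,0,0, -0.45,-0.04,0,0,0,0, -0.7,-0.07,0,0,0,0, -0.9,-0.07,0,0,0,0, -0.9,-0.07,0,0,0,0]' && python3 -m inch '[-0.15,0,0,0,0,0, -0.3,0,0,0,0,0, -0.45,0,0,0,0,0, -0.6,0,0,0,0,0, -0.7,0,0,0,0,0, -0.7,0,0,0,0,0, -0.7,0,0,0,0,0, -0.7,0,0,0,0,0]'
cat > look.py <<'E'
from h import *
import sys
o=get_obs();p=o['position'];e=[p[0]-.0002,p[1]+.0106,p[2]-.1536,.024]
C={n:cam(n) for n in('top','scene')};out=[]
for n in C:
    im=camera(n);b=cv2.resize(im,None,fx=5,fy=5,interpolation=cv2.INTER_CUBIC)
    if len(sys.argv)>2:
      for L,H,T in((DOOR,HOLES,pose(*e)),(CUP(.0662),[],pose(.5352,-.2677,0,.03))):
        r=render(L,H,T,C[n]);cs,_=cv2.findContours((cv2.resize(r,None,fx=5,fy=5)>.5).astype(np.uint8),cv2.RETR_LIST,cv2.CHAIN_APPROX_NONE);cv2.drawContours(b,cs,-1,(255,255,0),1)
    u=(proj([[.6,-.16,.12]],C[n])[0]*5).astype(int);out.append(b[max(u[1]-280,0):max(u[1]-280,0)+560,u[0]-195:u[0]+195])
cv2.imwrite(f'pics/{sys.argv[1]}.png',np.hstack(out)[:,:,::-1])
E
python3 look.py v3 1; python3 go.py .5995 -.1163 .225 .022
```

```text
time: 6.18
position: [0.6015, -0.0631, 0.2254]
tool_rot: [0.7, 0.714, -0.0, 0.001]
ft_force: [0.6, 0.5, -3.1]
grip_width: 0.0173
grip_force: 39.9
time: 6.85
position: [0.602, -0.1167, 0.2252]
tool_rot: [0.699, 0.715, 0.0, -0.0]
ft_force: [-0.2, 0.3, -3.6]
grip_width: 0.0181
grip_force: 39.9
t 6.95 pos [ 0.602  -0.1164  0.2253] F [ 0.4  0.8 -4.1] M [-0.1   0.04 -0.02] grip 0.017475288955674725 39.91592855541967
shift [ 0.002 -0.032  0.004] turn [-0. -0.  0.]
```

View pics/v3.png

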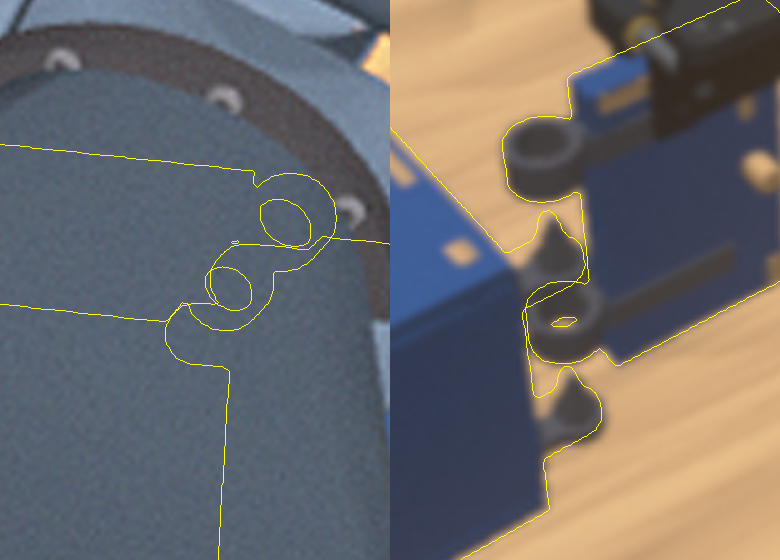

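```bash
python3 -m inch '[0,-0.03,0,0,0,0, 0,-0.03,0.08,0,0,0, 0,-0.03,0.16,0,0,0, 0,-0.03,0.24,0,0,0, 0,-0.03,0.32,0,0,0, 0,-0.03,0.40,0,0,0, 0,-0.03,0.40,0,0,0]' && python3 look.py v4; python3 go.py .5995 -.1163 .1736 .022
```

```text
time: 7.53
position: [0.5987, -0.1167, 0.1913]
tool_rot: [0.699, 0.715, -0.001, -0.002]
ft_force: [-0.6, -0.9, -3.7]
grip_width: 0.0177
grip_force: 39.9
t 7.63 pos [ 0.5996 -0.117   0.1927] F [ 0.1  0.7 -3.4] M [-0.13  0.04  0.01] grip 0.017805556092544625 39.91602302645333
shift [ 0.008 -0.001  0.239] turn [-0.001 -0.    -0.   ]
```

View pics/v4.png

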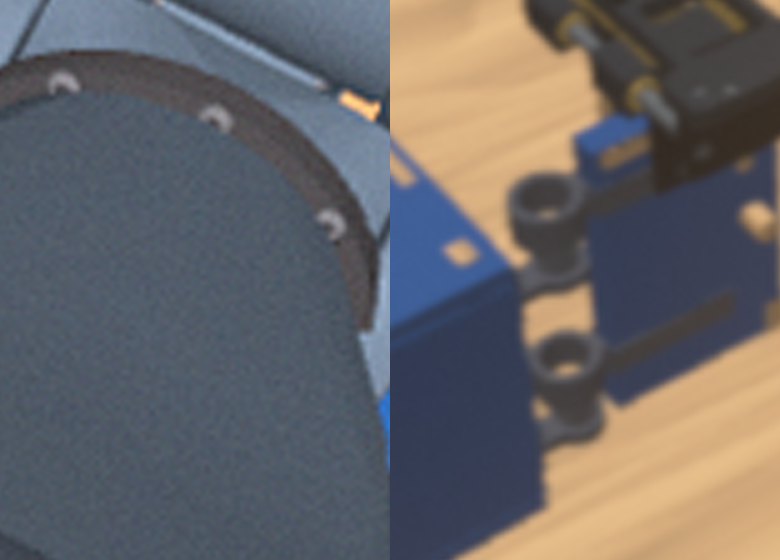

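Both eyes sit over their pintles (upper at (548,215), lower at (568,370)) with no contact force. I'll lower further.

```bash
python3 -m inch '[0,0,0.05,0,0,0, 0,0,0.1,0,0,0, 0,0,0.14,0,0,0, 0,0,0.14,0,0,0]' && python3 go.py .5995 -.1163 .1736 .022; python3 -m inch '[0,0,0.03,0,0,0, 0,0,0.06,0,0,0, 0,0,0.06,0,0,0]' && python3 go.py .5995 -.1163 .1736 .022
```

```text
time: 7.97
position: [0.5993, -0.1169, 0.1813]
tool_rot: [0.699, 0.715, -0.0, -0.001]
ft_force: [0.1, 0.1, -3.7]
grip_width: 0.0177
grip_force: 39.9
t 7.97 pos [ 0.5993 -0.1169  0.1813] F [ 0.1  0.1 -3.7] M [-0.08  0.05  0.04] grip 0.01771841856413154 39.91611713776365
shift [0.007 0.003 0.097] turn [-0.001 -0.    -0.   ]
time: 8.22
position: [0.5996, -0.117, 0.1769]
tool_rot: [0.699, 0.715, -0.0, -0.0]
ft_force: [0.5, 0.1, -4.4]
grip_width: 0.018
grip_force: 39.9
t 8.22 pos [ 0.5996 -0.117   0.1769] F [ 0.5  0.1 -4.4] M [-0.05  0.   -0.05] grip 0.01798313252302894 39.91641143336892
shift [ 0.009 -0.001  0.041] turn [-0. -0. -0.]
```

```bash
for k in 1; do python3 -m inch '[0,0,0.015,0,0,0, 0,0,0.03,0,0,0, 0,0,0.03,0,0,0]' >/dev/null; done; python3 go.py .5995 -.1163 .1736 .022; python3 -m inch '[0,0,0.015,0,0,0, 0,0,0.025,0,0,0, 0,0,0.025,0,0,0]'|sed -n 2,4p; python3 go.py .5995 -.1163 .1736 .022
```

```text
t 8.47 pos [ 0.5998 -0.117   0.1748] F [ 0.4  0.4 -3.3] M [ 0.   -0.01  0.02] grip 0.017628831485883772 39.91662431275472
shift [ 0.009 -0.004  0.015] turn [-0. -0. -0.]
position: [0.6, -0.117, 0.1735]
tool_rot: [0.699, 0.715, 0.0, 0.0]
ft_force: [-1.0, 0.9, -1.1]
t 8.72 pos [ 0.6    -0.117   0.1735] F [-1.   0.9 -1.1] M [-0.02  0.15 -0.04] grip 0.017494404904652747 39.915454289875925
shift [ 0.009 -0.007 -0.002] turn [0. 0. 0.]
```

```bash
python3 -m inch '[0,0,0.01,0,0,0, 0,0,0.02,0,0,0, 0,0,0.02,0,0,0]'|sed -n 2,4p; python3 look.py v5 1;python3 go.py .5995 -.1163 .1736 .022
```

```text
position: [0.6002, -0.117, 0.1733]
tool_rot: [0.699, 0.715, 0.0, 0.001]
ft_force: [-2.4, 1.6, 6.8]
t 9.07 pos [ 0.6002 -0.117   0.1733] F [-1.6  1.9  8.1] M [ 0.1   0.54 -0.1 ] grip 0.01762446548130316 39.92197246290743
shift [ 0.009 -0.008 -0.004] turn [ 0.001  0.    -0.   ]
```

View pics/v5.png

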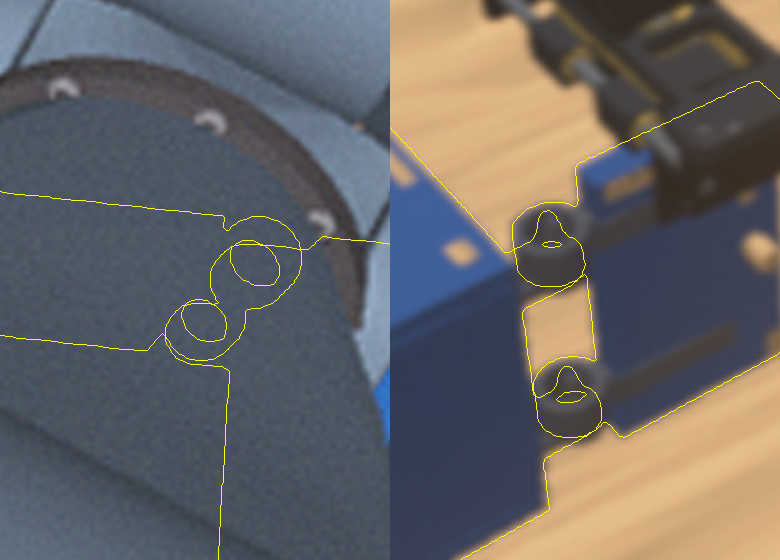

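Force rises exactly at the expected seated height (eye underside at about 45 mm), and both rings are down on their brackets. Releasing.

```bash
python3 -m inch '[0,0,-0.01,0,0,0, 0,0,-0.01,0,0,0, 0,0,-0.01,0,0,0, 0,0,-0.01,0,0,0, 0,0,-0.01,0,0,0, 0,0,-0.01,0,0,0]' 50 && python3 -m inch '[0,0,-0.1,0,0,0, 0,0,-0.3,0,0,0, 0,0,-0.5,0,0,0, 0,0,-0.75,0,0,0, 0,0,-1,0,0,0, 0,0,-1,0,0,0]' && python3 -m inch '[0.3,0,-0.2,0,0,0, 0.6,0,-0.4,0,0,0, 1,0,-0.6,0,0,0, 1,0,-0.6,0,0,0]' >/dev/null && python3 -m inch '[0.3,0,0,0,0,0, 0.6,0,0,0,0,0, 1,0,0,0,0,0, 1,0,0,0,0,0, 1,0,0,0,0,0]' >/dev/null && python3 -m inch '[0.3,0,0,0,0,0, 0.6,0,0,0,0,0, 1,0,0,0,0,0, 1,0,0,0,0,0, 1,0,0,0,0,0, 1,0,0,0,0,0]'; python3 look.py v6
```

```text
time: 9.57
position: [0.5998, -0.1171, 0.1719]
tool_rot: [0.699, 0.715, -0.0, -0.0]
ft_force: [-0.1, -0.2, 0.5]
grip_width: 0.0472
grip_force: 0.0
time: 10.07
position: [0.6023, -0.1179, 0.257]
tool_rot: [0.699, 0.715, 0.002, 0.004]
ft_force: [1.1, -0.3, 0.7]
grip_width: 0.0497
grip_force: 0.0
time: 11.32
position: [0.5947, 0.1216, 0.2997]
tool_rot: [0.699, 0.715, -0.001, 0.0]
ft_force: [-0.1, 0.1, 0.1]
grip_width: 0.0503
grip_force: 0.0
```

View pics/v6.png

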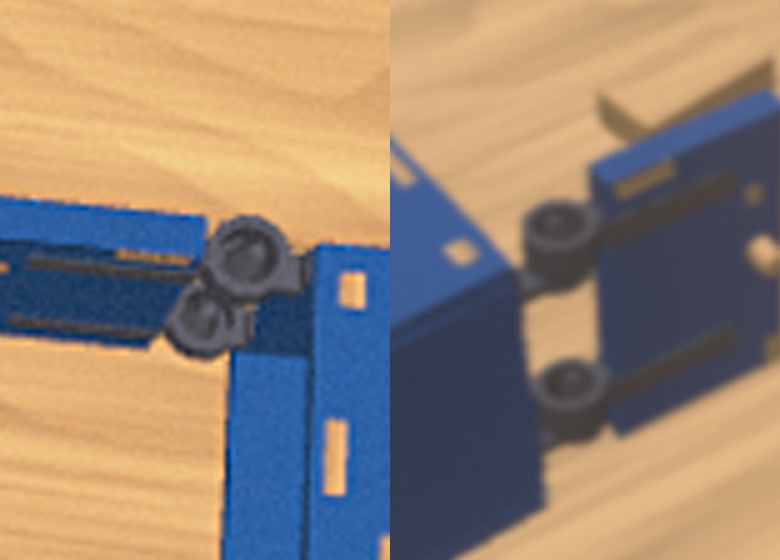

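The door hangs upright on its own with both eyes seated on their brackets. In the top view the pintles show inside the rings at (248,250) and (200,315), and the gripper is clear.

```bash
python3 -m inch '[0,0,0,0,0,0,0,0,0,0,0,0,0,0,0,0,0,0]'|head -1; python3 -c "from rig import *;print(hand_in())"
```

```text
time: 11.67
the job is handed in; nothing more can be done
None
```

The door hangs home on both pintles and was released with the gripper well clear; the spare panel was left untouched in its stand, and the job was handed in at 11.7 s.

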